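Shift the orbital shaker's gated drive lever into third

TASK

The drive lever of the orbital shaker stands somewhere in the left leg of its H-shaped gate. Push its blue knob with the fingertips or the outside of the fingers, never pinching or gripping it and without forcing it against the gate: bring it level with the crossbar, push it across to the right leg, then forward, away from you, fully home in the third slot (green, three dots), keeping it out of the fourth slot (red, four dots). Leave it there and do not shift the amber bottle, the teal tube rack or the loose flask.

Things in the scene. Friction and masses are not known exactly. Their poses are not given: they have to be found in the camera images.
- console: White orbital shaker, fixed. Origin on the bench under the centre of the H gate; +x forward (away from the robot, within 0.35 rad), +y left, z up. Control console 200 (x) by 150 (y) by 100 mm high, centred on the origin, with an aluminium gate plate on top.
- gate_center (a point): Centre of the H, on the level gate plate 100 mm above the bench. Slots 14 mm wide: left leg at console y = +20 mm, right leg at y = -20 mm, both along x to +-29 mm; crossbar along y at x = 0. Ends: first far left (white, one dot), second near left (yellow, two dots), third far right (green, three dots), fourth near right (red, four dots).
- slot3 (a point): Forward end of the right leg: the third slot, at console x = +22, y = -20 mm, z = 100 mm; a green tile with three dots lies beyond it.
- slot4 (a point): Near end of the right leg: the fourth slot, at console x = -22, y = -20 mm, z = 100 mm; a red tile with four dots lies beyond it. Keep out.
- platform (a point): Middle of the fixed shaking platform left of the console, 75 mm above the bench, at console y = +192 mm; 210 (x) by 215 mm. Four empty clamped flasks 68 mm wide stand on it, tops 185 mm above the bench; the nearest reach console y = 108 mm.
- lever_side (a joint): Sideways lean of the gear lever, rad: 0 at the middle of the crossbar, positive to the right (console -y). About -0.245 in the left leg, +0.245 in the right; stops at +-0.262. A 10 mm steel shaft on a ball pivot 20 mm above console's origin, 2 mm play each side in the slots (0.025 rad); stays where it is left, takes about 2 N at the knob to move.
- lever_fore (a joint): Forward lean of the gear lever, rad: 0 level with the crossbar, positive forward (console +x), negative toward the robot; stops at +-0.262, which is fully home in a slot. Can pass across only when within about 0.025 of 0. Same friction.
- knob_center (a point): Centre of the blue knob, a 34 mm rounded cube on the lever's top, white disc on its upper face; 150 mm along the shaft from the pivot, so 170 mm above the bench when upright and about 160 mm in the slots' ends. It moves about 37 mm to either side and 39 mm forward or back. Below the knob only the thin shaft, with a 18 mm rubber collar just under the knob.
- knob_near: Knob's face toward the robot (console -x side), 34 by 34 mm, 6 mm thick; origin at its middle, 14 mm from the knob's centre. Push here to move the lever forward.
- knob_far: Knob's far face (console +x side), 34 by 34 mm, likewise 14 mm from the knob's centre. Push here to move the lever toward the robot.
- knob_left: Knob's left face (console +y side), 22 mm wide, 34 mm high, likewise 14 mm from the knob's centre. Push here to move the lever to the right.
- knob_right: Knob's right face (console -y side), 22 mm wide, 34 mm high, likewise 14 mm from the knob's centre.
- reagent_bottle: Loose amber bottle with an orange cap, 60 mm across, 125 mm high, to the right of the console; origin at the centre of its underside. Leave alone.
- tube_rack: Loose teal tube rack, 70 by 150 by 34 mm with tube caps to 44 mm, between the robot and the console; origin at the centre of its underside. Leave alone.
- flask: Loose conical glass empty flask with a red stopper, 72 mm across, 132 mm high, to the right of the console and farther away; origin at the centre of its underside. Leave alone.

How it is judged:
By the outcome, as a careful person would: the job done as asked, in the order asked, and still so for the second after the job is handed in, with the robot touching nothing.
It also fails if it takes over 54 s, if anything falls off the work surface, if the arm or the gripper's body presses on something with over 40 N, if the wrist force passes 120 N, or if a joint passes its speed limit or range.

ROBOT

A 6-joint arm with a two-finger parallel gripper is mounted at the origin on the work surface. World frame = base frame: x ahead of the robot, y to its left, z up, the work surface at z = 0. Lengths are in m, angles in rad, forces in N, time in s.
With the tool pointing down it reaches from about 0.325 to 1 m from the base axis. Payload 5.1 kg.
Tool frame: the origin (TCP) lies midway between the tips of the shut fingers; the grasp point (between the pads) lies 19 mm behind it (arm.hold_point_z is the distance from the TCP to the grasp point, in m); z points along the fingers, y is the line along which they close (so a half turn about z gives the same grasp; the last joint's range is limited). The gripper opens to 85 mm and grips with 20 to 120 N. Pads are 22 mm wide; open, the fingers measure 114 mm over their backs; the gripper's body (76 mm by 85 mm) begins 54 mm behind the grasp point. The pads swing forward as they close: fully open they stand 13 mm farther back than shut.
Start: joints at [-1.391, 0.124, 1.65, -0, 1.367, -0.083], TCP at [0.169, -0.628, 0.205] pointing down, gripper open.
Joint ranges: [-2.61, 2.61], [-1.02, 2.33], [0.03, 2.71], [-1.35, 4.49], [0.32, 2.68], [-2.91, 2.91]. Speed limits (rad/s): [2.57, 2.57, 3.14, 3.14, 3.14, 3.14].

INTERFACE

Orientations are given as a rotation vector (axis times angle).
In Python, from workcell import arm, get_image, calibration, models gives the robot as it stands. The module is installed in compiled form; this text tells all that it offers.
- The arm moves only by the shell command python3 -m pendant 'ROWS'. ROWS is JSON, a list of rows, each a list of 7 numbers: the opening, from 0 (shut) to 1 (fully open), then the shift along the world's x, y, z in m, then the turn, a rotation vector about the world's x, y, z in degrees. A call has exactly 8 rows; each row shifts and turns the commanded pose from where the row before left it; what a row does not reach is not made up. A row lasts 1/10 s, in which the tool goes at most 50 mm and 8.59 degrees, less where a joint would pass 70% of its speed; a pose out of reach is approached as far as the arm can. A call with a gripper value outside its range is refused whole. The fingers move at their own pace and stop on an object; the grip force is fixed at half the most. Time passes only in rows, so rows that do not move let the fingers close, or fill a call up. It gives the time, the measured TCP pose, the force, the opening and the grip force at its end, in the units of the state.
- arm.state(): the state, without advancing time (a new reading comes with each control period).
- get_image(name): name is "side" or "top" or "wrist"; returns the picture (400x640x3 uint8, blue, green, red); there is no depth.
- calibration(name): a dict with "mtx" (3x3 intrinsics, pixels), "distortion" ([k1, k2, p1, p2, k3] as OpenCV has them; the pictures are not rectified), "R" (3x3) and "t" (3): a world point X has camera coordinates R X + t. Camera axes: x right, y down, z forward; pixel columns grow to the right and rows downward; lengths in m; the calibration is good to about 2 mm. A picture is of the moment at which its call begins: read the wrist's pose just before it. calibration takes no time and is no camera call; for the wrist camera it gives the pose at the moment of the call.
- arm.hand_in(): hands the job in; it is judged then, once.
Trained networks look in the newest picture that a camera, given by its name, has taken for a name from the list of things; names that differ only in an ending like _2 or _b are one class to them, and where a whole thing is asked for, a point or a joint stands for the part that bears it (a point fixed in the world has none). Each returns a list of dicts, best first, with "conf" (0 to 1); they miss things now and then, are a little off and sometimes report something else, mostly with a low value. They report only what shows in the picture. A call takes as long as a camera call.
- models.search_frame(label, camera): "box" ([left, top, width, height] in pixels, round what is visible of it).
- models.regions_of(label, camera): "region" (400x640 bool, what is visible of it) and "box" ([left, top, width, height] in pixels, round what is visible of it).
- models.tip_of(label, camera): "xy" ([column, row] in pixels: a listed point, or the origin of a listed thing).
The state is a dict: "t": time; "joint_pos": joint angles; "joint_vel": joint speeds; "effort": joint torques, N m; "tool_pos": TCP position; "ee_rot": TCP orientation; "wrist_force": force on the tool from outside, world axes, zero at the start; "moment": the same for the moment, N m; "width": finger opening in m; "finger_force": force on a finger pad.
Only numpy, scipy, OpenCV 4.12 (cv2) and the standard library are available. Lean on these libraries where they do the work, as an engineer would, in place of code of your own. Each camera call takes 0.05 s, during which the arm holds its last target. There are 200 camera calls.

## Working session

There is one attempt and no reset: what is moved stays moved. The work goes in short steps, Python scripts to look and compute and a shell command to move; the robot and the scene stay as the last step left them, time stands still between calls to the robot, and variables do not carry over. Pictures are saved under pics/ and viewed, at most 14 in all, crops included, and the job is handed in when it is done.

```bash
mkdir -p pics
cat > h.py <<'E'
import numpy as np, cv2
from workcell import arm, get_image, calibration, models
def ray(c,uv):
    k=calibration(c); p=cv2.undistortPoints(np.array([[uv]],float),np.array(k["mtx"]),np.array(k["distortion"]))[0,0]
    R=np.array(k["R"]);t=np.array(k["t"]); return -R.T@t, R.T@np.array([p[0],p[1],1])
def tri(obs):
    A=np.zeros((3,3));b=np.zeros(3);L=[]
    for c,uv in obs:
        o,d=ray(c,uv);d=d/np.linalg.norm(d);P=np.eye(3)-np.outer(d,d);A+=P;b+=P@o;L.append((o,P))
    X=np.linalg.solve(A,b);return X,[np.linalg.norm(P@(X-o)) for o,P in L]
def atz(c,uv,z):
    o,d=ray(c,uv);return o+d*(z-o[2])/d[2]
def proj(c,X):
    k=calibration(c);return cv2.projectPoints(np.array(X,float).reshape(-1,1,3),cv2.Rodrigues(np.array(k["R"]))[0],np.array(k["t"]),np.array(k["mtx"]),np.array(k["distortion"]))[0][:,0]
E
python3 - <<'E'
from h import *
ims=[get_image(c) for c in("side","top")]
for c,i in zip(("side","top"),ims): cv2.imwrite(f"pics/{c}0.png",i)
obs={}
for l in["gate_center","knob_center","slot3","slot4","platform","reagent_bottle","tube_rack","flask"]:
    o=[]
    for c in("side","top"):
        r=models.tip_of(l,c)
        if r: o.append((c,r[0]["xy"])); print(l,c,np.round(r[0]["xy"],1),round(r[0]["conf"],2))
    if len(o)==2: X,e=tri(o);print("  ",X.round(4),np.round(e,4))
print(arm.state()["t"],arm.state()["ee_rot"])
E
```

```text
gate_center side [321.6 224.9] 0.91
gate_center top [352.3 199.1] 0.58
   [ 0.5648 -0.0579  0.0976] [0.0027 0.0027]
knob_center side [318.2 183.8] 0.93
knob_center top [342.6 196.1] 0.54
   [ 0.5607 -0.0329  0.1739] [0.0002 0.0002]
slot3 side [310.3 227.9] 0.83
slot3 top [363.  191.6] 0.94
   [ 0.5566 -0.0808  0.1125] [0.0208 0.0208]
slot4 side [310.3 227.9] 0.83
slot4 top [363.  191.6] 0.94
   [ 0.5566 -0.0808  0.1125] [0.0208 0.0208]
platform side [308.  190.1] 0.9
platform top [266.6 209.8] 0.86
   [0.5693 0.1301 0.0738] [0.0031 0.0031]
reagent_bottle top [425.5 218.5] 0.85
tube_rack side [240.9 285. ] 0.9
tube_rack top [368.6 278.6] 0.8
   [ 0.3979 -0.0791 -0.0079] [0.0003 0.0003]
flask side [408.9 329.6] 0.6
flask top [423.5 153.8] 0.89
   [ 6.752e-01 -2.551e-01 -6.000e-04] [0.0015 0.0015]
0.9 [3.11448590e+00 4.11641853e-01 4.84643913e-06]
```

View pics/side0.png

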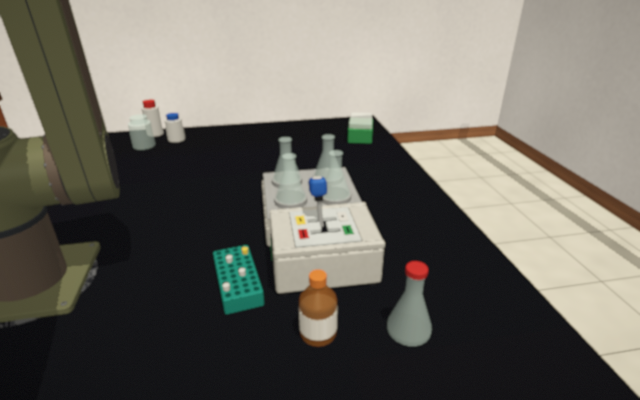

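View pics/top0.png

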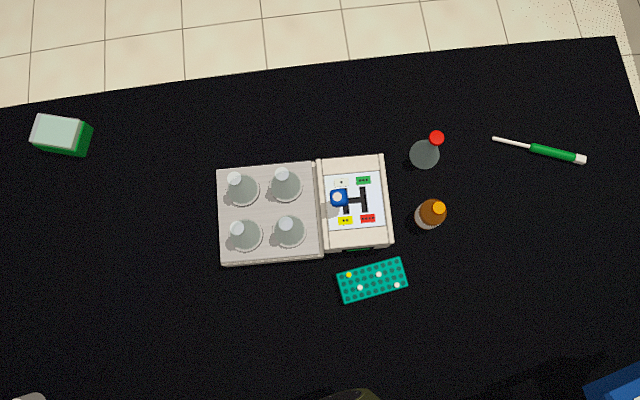

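```bash
cat > fit.py <<'E'
from h import *
def cents(c,im,roi):
    hsv=cv2.cvtColor(im,cv2.COLOR_BGR2HSV); out={}
    x0,y0,x1,y1=roi
    for n,(lo,hi) in dict(green=((50,120,60),(75,255,255)),yellow=((22,140,120),(33,255,255)),red=((172,140,80),(180,255,255)),red0=((0,140,80),(6,255,255)),blue=((100,130,40),(125,255,255))).items():
        m=cv2.inRange(hsv,lo,hi);k=np.zeros_like(m);k[y0:y1,x0:x1]=m[y0:y1,x0:x1]
        N,_,st,ce=cv2.connectedComponentsWithStats(k)
        if N>1:
            j=1+np.argmax(st[1:,4]);out[n]=(ce[j],st[j].tolist())
    return out
E
python3 - <<'E'
from fit import *
T=cents("top",cv2.imread("pics/top0.png"),(318,165,390,240))
S=cents("side",cv2.imread("pics/side0.png"),(285,170,365,245))
for n in T:
    print(n,T[n][0].round(1),T[n][1],atz("top",T[n][0],.1).round(4), end=" ")
    if n in S: print(S[n][0].round(1),S[n][1],atz("side",S[n][0],.1).round(4),tri([("top",T[n][0]),("side",S[n][0])])[0].round(4))
    else: print()
for c,p in (("top",(341,183)),("side",(342,215))): print("white",atz(c,p,.1).round(4))
# plate/console corners top view
for p in [(317,160),(383,154),(393,245),(326,250)]: print(atz("top",p,.1).round(4))
print(calibration("top")["t"],calibration("wrist"))
E
```

```text
green [362.7 179.6] [356, 176, 14, 9, 87] [ 0.6069 -0.0862  0.1   ] [347.4 229.4] [344, 226, 8, 7, 39] [ 0.606  -0.0869  0.1   ] [ 0.6066 -0.0862  0.0996]
yellow [344.7 220.1] [338, 216, 15, 9, 105] [ 0.5241 -0.0354  0.1   ] [299.9 219.7] [297, 217, 7, 7, 41] [ 0.5231 -0.0359  0.1   ] [ 0.5236 -0.0354  0.0998]
red [372. 218.] [372, 218, 1, 1, 1] [ 0.521  -0.0938  0.1   ] 
red0 [367.1 217.9] [360, 214, 15, 9, 96] [ 0.5227 -0.0834  0.1   ] [302.8 233.4] [299, 230, 9, 8, 56] [ 0.5215 -0.0839  0.1   ] [ 0.5221 -0.0834  0.0997]
blue [339.5 197.9] [330, 189, 19, 18, 205] [ 0.5732 -0.0309  0.1   ] [317.7 187. ] [310, 178, 16, 19, 248] [0.5822 0.0913 0.1   ] [ 0.5604 -0.0269  0.1638]
white [ 0.6055 -0.0386  0.1   ]
white [ 0.608  -0.0347  0.1   ]
[0.6635 0.0065 0.1   ]
[ 0.6588 -0.1391  0.1   ]
[ 0.4582 -0.1294  0.1   ]
[0.4659 0.0122 0.1   ]
[0.07928612 0.57569441 0.9544854 ] {'mtx': array([[358.84785361,   0.        , 320.60180422],
       [  0.        , 358.84785361, 190.53812058],
       [  0.        ,   0.        ,   1.        ]]), 'distortion': array([-0.05195844,  0.        ,  0.        ,  0.        ,  0.        ]), 'R': array([[ 0.26065169, -0.96543241,  0.00097896],
       [-0.91231728, -0.24597947,  0.32737025],
       [-0.31581304, -0.08622273, -0.94489564]]), 't': array([-0.65114813, -0.04260019,  0.37940104])}
```

```bash
python3 -m pendant '[[0,0,0,0.05,0,0,0],[0,0.02,0.03,0.03,0,0,-2],[0,0.03,0.038,0.01,0,0,-2],[0,0.03,0.038,0.01,0,0,-2],[0,0.03,0.038,0,0,0,-2],[0,0.03,0.038,0,0,0,-2],[0,0.03,0.038,0,0,0,-2],[0,0.03,0.038,0,0,0,-2]]' && python3 -m pendant '[[0,0.03,0.038,0,0,0,-1],[0,0.03,0.038,0,0,0,-1],[0,0.03,0.038,0,0,0,-1],[0,0.03,0.038,0,0,0,0],[0,0.03,0.038,0,0,0,0],[0,0.03,0.038,0,0,0,0],[0,0.01,0.038,0,0,0,0],[0,0,0.036,0,0,0,0]]'
```

```text
t: 1.7
tool_pos: [0.3697, -0.368, 0.3048]
ee_rot: [3.141, 0.026, 0.001]
wrist_force: [0.9, 0.5, -0.5]
width: 0.0002
finger_force: 0.0
t: 2.5
tool_pos: [0.5597, -0.0657, 0.3041]
ee_rot: [-3.141, 0.052, 0.001]
wrist_force: [-0.5, -0.7, -0.2]
width: -0.0001
finger_force: 0.0
```

Run:
```python
from h import *
s=arm.state();print(s["tool_pos"],s["ee_rot"],s["joint_pos"],s["width"])
cv2.imwrite("pics/w1.png",get_image("wrist"))
for l in["gate_center","knob_center","slot3","slot4","knob_near","knob_left","reagent_bottle"]:
    r=models.tip_of(l,"wrist")
    for q in r[:2]: print(l,np.round(q["xy"],1),round(q["conf"],2))
```

```text
[ 0.559745   -0.06567127  0.30408389] [-3.14089027e+00  5.15753040e-02  7.22041841e-04] [-2.12138398e-01 -1.10263760e-01  1.72038118e+00  1.84289893e-04
  1.53198040e+00  1.39148898e+00] -5.6693974420085934e-05
knob_center [276.8 169.8] 0.64
slot3 [335.4 125.9] 0.66
slot3 [333.9 166.3] 0.61
slot4 [335.4 125.9] 0.66
slot4 [333.9 166.3] 0.61
reagent_bottle [445.1 156.6] 0.9
reagent_bottle [335.8 248. ] 0.3
```

View pics/w1.png

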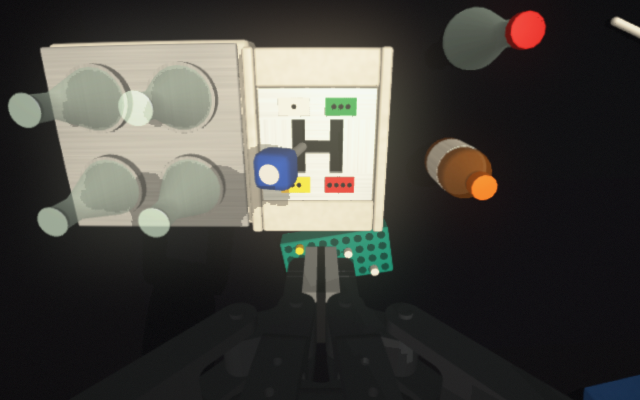

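```bash
cat > pose.py <<'E'
from fit import *
G=np.array([.5651,-.0608]);yaw=-.032
ex=np.array([np.cos(yaw),np.sin(yaw)]);ey=np.array([-ex[1],ex[0]])
def con(X): d=np.array(X)[:2]-G; return (1e3*np.array([d@ex,d@ey,X[2]])).round(1)
def world(x,y,z): p=G+ex*x/1e3+ey*y/1e3; return np.array([p[0],p[1],z/1e3])
def model(s,f,L=.150):   # lever direction
    v=np.array([np.tan(f),-np.tan(s),1]);v/=np.linalg.norm(v);return v*L+np.array([0,0,.02])
def disc(im,box):
    x,y,w,h=box; x-=3;y-=3;w+=6;h+=6
    hsv=cv2.cvtColor(im[y:y+h,x:x+w],cv2.COLOR_BGR2HSV);m=cv2.inRange(hsv,(0,0,170),(180,70,255));return m,x,y
E
python3 - <<'E'
from pose import *
im=cv2.imread("pics/w1.png")
W=cents("wrist",im,(250,90,380,200))
for n in W: print(n,W[n][0].round(1),W[n][1],con(atz("wrist",W[n][0],.1)))
# knob blob incl. disc: convex hull centre
def hullc(im,roi):
    hsv=cv2.cvtColor(im,cv2.COLOR_BGR2HSV);m=cv2.inRange(hsv,(100,130,30),(125,255,255));k=np.zeros_like(m);x0,y0,x1,y1=roi;k[y0:y1,x0:x1]=m[y0:y1,x0:x1]
    h=cv2.convexHull(cv2.findNonZero(k));M=cv2.moments(h);return np.array([M["m10"]/M["m00"],M["m01"]/M["m00"]])
o=[("wrist",hullc(im,(245,140,305,200))),("top",hullc(cv2.imread("pics/top0.png"),(325,180,355,215))),("side",hullc(cv2.imread("pics/side0.png"),(305,170,330,200)))]
print(o);X,e=tri(o);print(con(X),np.round(e,4))
print(con(tri([("wrist",(269,175)),("top",(337,197))])[0]))
from scipy.optimize import least_squares
f=lambda q:np.concatenate([proj(c,world(*(1e3*model(*q))))[0]-p for c,p in o])
r=least_squares(f,[-.24,0]);print(r.x,r.fun.round(1),(1e3*model(*r.x)).round(1))
E
```

```text
yellow [301.  184.9] [288, 177, 22, 15, 232] [-43.9  12.2 100. ]
red0 [339.  183.9] [325, 177, 29, 15, 376] [-42.9 -29.4 100. ]
blue [274.2 169.4] [256, 156, 33, 33, 549] [-26.2  40.8 100. ]
[('wrist', array([271.94384835, 171.70225322])), ('top', array([338.86385836, 197.60744811])), ('side', array([317.64842105, 186.66105263]))]
[ -7.   34.2 165.7] [0.0027 0.0015 0.0018]
[ -7.9  37.1 179.5]
[-0.22898584 -0.05869919] [ 0.  -1.4  0.7  1.3 -1.5 -0.5] [ -8.6  34.  165.8]
```

```bash
python3 -m pendant '[[0,-0.024,0.022,0,0,0,0],[0,-0.024,0.022,0,0,0,0],[0,0,0,-0.03,0,0,0],[0,0,0,-0.04,0,0,0],[0,0,0,-0.04,0,0,0],[0,0,0,-0.034,0,0,0],[0,0,0,0,0,0,0],[0,0,0,0,0,0,0]]'
cat > look.py <<'E'
import sys
from pose import *
s=arm.state();k={c:calibration(c) for c in("wrist",)}
print("t",s["t"],"tcp",con(s["tool_pos"]),"F",np.round(s["wrist_force"],1))
for c in ("wrist","side","top"): cv2.imwrite(f"pics/{sys.argv[1]}_{c}.png",get_image(c))
a=cv2.imread(f"pics/{sys.argv[1]}_wrist.png")[60:330,170:470];b=cv2.imread(f"pics/{sys.argv[1]}_side.png")[150:250,270:380];d=cv2.imread(f"pics/{sys.argv[1]}_top.png")[150:250,305:405]
r=lambda i:cv2.resize(i,None,fx=300/i.shape[0],fy=300/i.shape[0],interpolation=cv2.INTER_CUBIC)
cv2.imwrite(f"pics/{sys.argv[1]}.png",np.hstack([r(a)[:,:],r(b)])[:,:800]); cv2.imwrite(f"pics/{sys.argv[1]}_t.png",r(d))
E
python3 look.py a1
```

```text
t: 3.7
tool_pos: [0.5108, -0.0244, 0.1609]
ee_rot: [-3.141, 0.055, 0.001]
wrist_force: [-0.2, -0.4, 0.8]
width: 0.0001
finger_force: 0.0
t 3.7 tcp [-55.4  34.6 160.9] F [-0.2 -0.4  0.8]
```

View pics/a1.png

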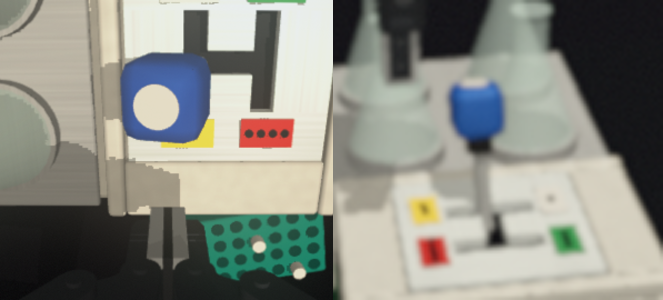

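```bash
cat > meas.py <<'E'
import sys
from pose import *
from scipy.optimize import least_squares
def meas(im,verbose=1):
    C=cents("wrist",im,(150,40,480,330))
    tiles=[]
    hsv=cv2.cvtColor(im,cv2.COLOR_BGR2HSV)
    for n,xy in dict(red0=(-42.5,-24),green=(42,-24)).items():
        if n in C and C[n][1][4]>60:
            tiles.append((C[n][0],xy)); 
            if verbose: print(n,C[n][1],con(atz("wrist",C[n][0],.1)))
    b=C["blue"][1]
    m,x,y=disc(im,b[:4]);bl=cv2.inRange(hsv,(100,130,30),(125,255,255))
    h=cv2.convexHull(cv2.findNonZero(bl[y:y+m.shape[0],x:x+m.shape[1]]));hm=np.zeros_like(m);cv2.fillConvexPoly(hm,h,255)
    N,_,st,ce=cv2.connectedComponentsWithStats(m&hm);j=1+np.argmax(st[1:,4]);p=ce[j]+[x,y]
    print("blue",b,"disc",p.round(1),st[j].tolist())
    return p,tiles
def fitl(p,tiles):
    off=np.mean([q-proj("wrist",world(*xy,100))[0] for q,xy in tiles],0) if tiles else np.zeros(2)
    f=lambda q:proj("wrist",world(*(1e3*model(*q,L=.167))))[0]+off-p
    r=least_squares(f,[0,0]);print("off px",off.round(1),"side,fore",r.x.round(3),"knob",(1e3*model(*r.x)).round(1))
if __name__=="__main__":
    s=arm.state();print("t",round(s["t"],2),"tcp",con(s["tool_pos"]),"F",np.round(s["wrist_force"],1))
    im=cv2.imread(sys.argv[1]) if len(sys.argv)>1 else get_image("wrist")
    fitl(*meas(im))
E
python3 meas.py pics/a1_wrist.png
```

```text
t 3.85 tcp [-53.6  34.8 163.6] F [-0.2 -0.4 -0.5]
red0 [386, 167, 48, 26, 988] [-41.2 -26.4 100. ]
blue [282, 118, 69, 66, 2701] disc [310.  156.2] [11, 21, 41, 42, 1358]
off px [ 3.6 -1.9] side,fore [-0.242 -0.038] knob [ -5.5  35.9 165.5]
```

```bash
python3 -m pendant '[[0,0.006,0,-0.004,0,0,0],[0,0.006,0,0,0,0,0],[0,0.004,0,0,0,0,0],[0,0.003,0,0,0,0,0],[0,0.002,0,0,0,0,0],[0,0.002,0,0,0,0,0],[0,0.001,0,0,0,0,0],[0,0,0,0,0,0,0]]'; python3 meas.py
```

```text
t: 4.65
tool_pos: [0.5347, -0.0236, 0.1564]
ee_rot: [-3.141, 0.053, 0.001]
wrist_force: [-0.9, 0.1, 0.5]
width: -0.0003
finger_force: 0.2
t 4.65 tcp [-31.6  36.2 156.4] F [-0.9  0.1  0.5]
red0 [387, 203, 48, 24, 933] [-42.1 -26.2 100. ]
blue [284, 173, 72, 68, 3033] disc [314.  212.5] [13, 24, 41, 38, 1226]
off px [ 3.2 -0.5] side,fore [-0.239 -0.04 ] knob [ -5.8  35.5 165.6]
```

```bash
python3 -m pendant '[[0,0.001,0,0,0,0,0],[0,0.001,0,0,0,0,0],[0,0.001,0,0,0,0,0],[0,0.001,0,0,0,0,0],[0,0.001,0,0,0,0,0],[0,0,0,0,0,0,0],[0,0,0,0,0,0,0],[0,0,0,0,0,0,0]]'; python3 meas.py
```

```text
t: 5.5
tool_pos: [0.5399, -0.0236, 0.1567]
ee_rot: [-3.141, 0.053, -0.0]
wrist_force: [-1.1, 0.1, 1.3]
width: -0.0
finger_force: 1.1
t 5.5 tcp [-26.4  36.3 156.7] F [-1.1  0.1  1.3]
red0 [387, 210, 47, 24, 906] [-42.4 -26.  100. ]
blue [285, 184, 71, 66, 2771] disc [314.4 223.1] [13, 24, 40, 37, 1178]
off px [ 2.9 -0.1] side,fore [-0.238 -0.038] knob [ -5.6  35.4 165.7]
```

```bash
python3 -m pendant '[[0,0.001,0,0,0,0,0],[0,0.001,0,0,0,0,0],[0,0.001,0,0,0,0,0],[0,0.001,0,0,0,0,0],[0,0,0,0,0,0,0],[0,0,0,0,0,0,0],[0,0,0,0,0,0,0],[0,0,0,0,0,0,0]]'; python3 look.py a2;python3 meas.py pics/a2_wrist.png
```

```text
t: 6.35
tool_pos: [0.544, -0.0237, 0.1568]
ee_rot: [3.141, -0.053, 0.001]
wrist_force: [-2.4, 1.5, 4.6]
width: -0.0001
finger_force: 2.6
t 6.35 tcp [-22.2  36.4 156.8] F [-2.4  1.5  4.6]
t 6.5 tcp [-22.3  36.4 156.8] F [-2.6  1.6  4.5]
red0 [387, 216, 47, 24, 904] [-42.1 -26.1 100. ]
blue [286, 185, 70, 66, 2697] disc [314.7 223.7] [12, 23, 40, 38, 1193]
off px [ 3.  -0.5] side,fore [-0.239 -0.016] knob [ -2.3  35.4 165.7]
```

View pics/a2.png

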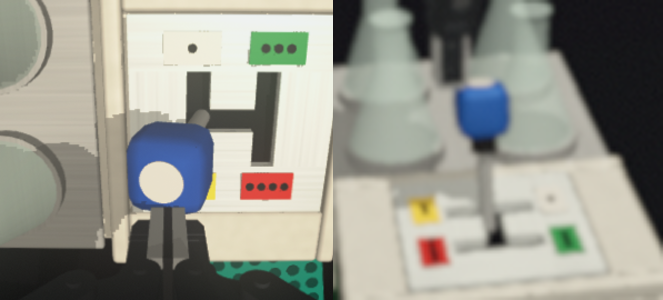

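Run:
```python
from pose import *
im=cv2.imread("pics/a2_wrist.png")
# overlay expected gate outline & lever shaft hyp at fore -0.03,0,.03 (offset 3,-.5)
big=cv2.resize(im[110:260,270:450],None,fx=4,fy=4,interpolation=cv2.INTER_CUBIC)
P=lambda X:[tuple(int(round(v)) for v in ((q+[3,-.5]-[270,110])*4+2)) for q in proj("wrist",X)]
for x,y in [(7,0),(-7,0),(0,0),(29,20),(29,-20)]:
    cv2.circle(big,P([world(x,y,100)])[0],3,(255,0,255),-1)
for f,col in((-.03,(0,0,255)),(0,(0,255,0)),(.03,(255,0,0))):
    a=world(*(1e3*model(-.242,f,L=.082)));b=world(*(1e3*model(-.242,f,L=.13)))
    p=P([a,b]);cv2.line(big,p[0],p[1],col,1)
cv2.imwrite("pics/z.png",big)
```

```text
(no output)
```

View pics/z.png

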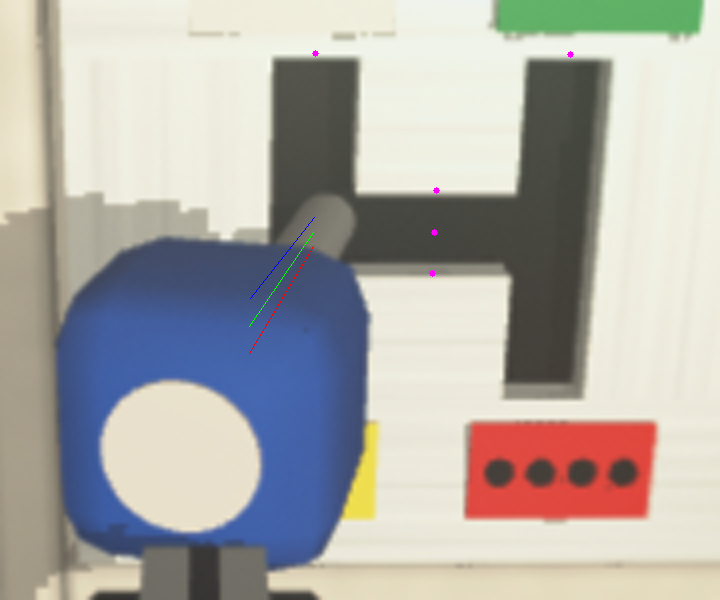

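```bash
python3 -m pendant '[[0,-0.008,0,0,0,0,0],[0,-0.015,0.001,0,0,0,0],[0,0.0005,0.021,0,0,0,0],[0,0.0005,0.021,0,0,0,0],[0,0.015,-0.0005,0,0,0,0],[0,0.02,-0.0005,0,0,0,0],[0,0.01,-0.0005,0,0,0,0],[0,0,0,0,0,0,0]]'; python3 meas.py
```

```text
t: 7.3
tool_pos: [0.5669, 0.0176, 0.1556]
ee_rot: [3.141, -0.054, -0.002]
wrist_force: [-0.5, 0.1, 0.2]
width: -0.0004
finger_force: 0.0
t 7.3 tcp [ -0.7  78.4 155.6] F [-0.5  0.1  0.2]
red0 [445, 244, 35, 22, 653] [-42.7 -23.9 100. ]
green [458, 125, 22, 27, 448] [ 40.6 -16.9 100. ]
blue [375, 218, 70, 76, 3125] disc [408.6 268.3] [16, 37, 39, 34, 931]
off px [-5.7  1.2] side,fore [-0.212 -0.012] knob [ -1.7  31.6 166.6]
```

```bash
sed -i 's/(150,40,480,330)/(150,40,560,330)/' meas.py; python3 -m pendant '[[0,0,-0.005,0,0,0,0],[0,0,-0.005,0,0,0,0],[0,0,-0.003,0,0,0,0],[0,0,-0.003,0,0,0,0],[0,0,-0.003,0,0,0,0],[0,0,-0.003,0,0,0,0],[0,0,-0.003,0,0,0,0],[0,0,0,0,0,0,0]]'; python3 meas.py
```

```text
t: 8.15
tool_pos: [0.5668, -0.0075, 0.1565]
ee_rot: [3.141, -0.054, 0.0]
wrist_force: [-0.4, 0.2, 0.4]
width: 0.0
finger_force: 0.0
t 8.15 tcp [  0.   53.3 156.5] F [-0.4  0.2  0.4]
red0 [408, 245, 46, 22, 852] [-42.2 -25.9 100. ]
green [428, 127, 41, 25, 586] [ 40.8 -31.7 100. ]
blue [323, 227, 69, 67, 2217] disc [352. 254.] [28, 29, 10, 3, 27]
off px [7.2 0.8] side,fore [-0.252  0.032] knob [  4.7  37.4 165.2]
```

```bash
python3 look.py a3
```

```text
t 8.2 tcp [  0.   53.5 156.5] F [-0.5  0.5  0.1]
```

View pics/a3.png

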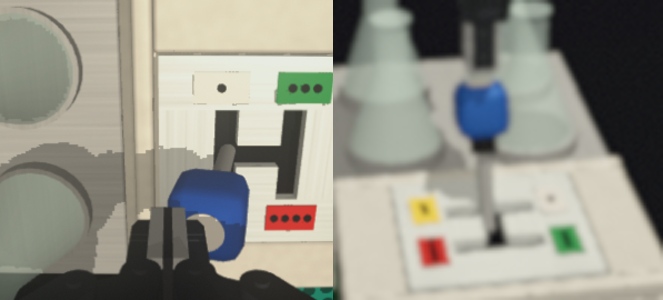

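Run:
```python
from pose import *
im=cv2.imread("pics/a3_wrist.png")
big=cv2.resize(im[150:320,260:440],None,fx=4,fy=4,interpolation=cv2.INTER_CUBIC)
s=arm.state();print(con(s["tool_pos"]))
off=proj("wrist",[s["tool_pos"]])[0];print(off)
C=cents("wrist",im,(150,40,560,330));o=C["red0"][0]-proj("wrist",world(-42.5,-24,100))[0];print("off",o)
o=np.array(o)
P=lambda X:[tuple(int(round(v)) for v in ((q+o-[260,150])*4+2)) for q in proj("wrist",X)]
def cube(sd,fo,col):
    v=np.array([np.tan(fo),-np.tan(sd),1]);v/=np.linalg.norm(v)
    a=np.cross([0,1,0],v);a/=np.linalg.norm(a);b=np.cross(v,a)
    c=[v*150+[0,0,20]+17*(i*a+j*b+k*v) for k in(-1,1) for i,j in((1,1),(1,-1),(-1,-1),(-1,1))]
    p=P([world(*q) for q in c])
    for k in(0,4):
        for i in range(4): cv2.line(big,p[k+i],p[k+(i+1)%4],col,1)
cube(-.242,0,(0,255,0)); cube(-.18,0,(0,0,255))
q=P([s["tool_pos"]])[0];cv2.circle(big,q,4,(255,0,255),-1)
cv2.imwrite("pics/z2.png",big[:600])
```

```text
[ -0.   53.7 156.5]
[318.88205256 238.4536286 ]
off [ 2.53948731 -0.49808009]
```

View pics/z2.png

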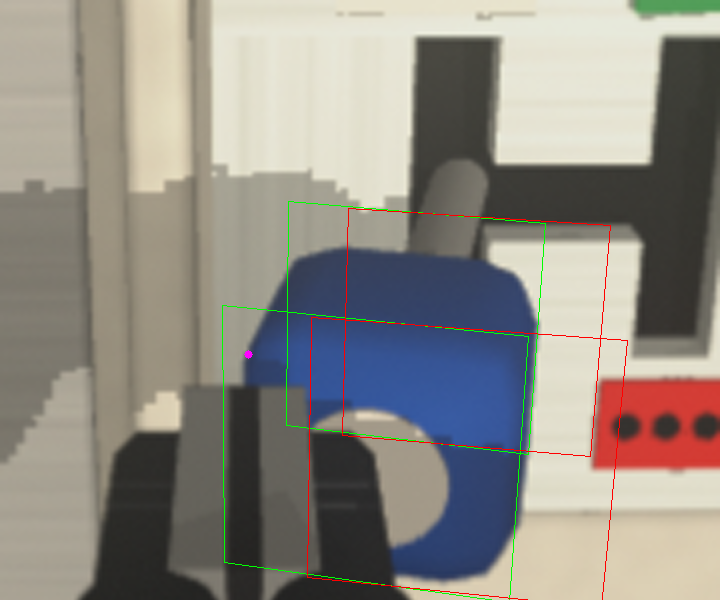

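Run:
```python
from pose import *
for z in(161,171,181,191): print(z,proj("side",[world(-54.5,35,z)])[0].round(1),proj("top",[world(-54.5,35,z)])[0].round(1))
s=arm.state();R=cv2.Rodrigues(np.array(s["ee_rot"]))[0];t=np.array(s["tool_pos"])
for b in(0,10,20,30): print(b,[proj("wrist",[t+R@np.array([dx,0,-b/1e3])])[0].round(1) for dx in(-.011,0,.011)])
im=cv2.imread("pics/a1_side.png");cv2.imwrite("pics/z3.png",cv2.resize(im[110:210,260:360],None,fx=5,fy=5,interpolation=cv2.INTER_CUBIC))
```

```text
161 [292.2 190. ] [341.3 222. ]
171 [292.  185.3] [341.5 221.2]
181 [291.9 180.6] [341.7 220.4]
191 [291.7 175.9] [341.9 219.5]
0 [array([318.9, 257. ]), array([318.9, 238.5]), array([318.9, 219.1])]
10 [array([318.8, 266.9]), array([318.8, 247.6]), array([318.8, 227.4])]
20 [array([318.8, 277.9]), array([318.7, 257.7]), array([318.7, 236.6])]
30 [array([318.7, 290.1]), array([318.6, 269.1]), array([318.6, 247. ])]
```

View pics/z3.png

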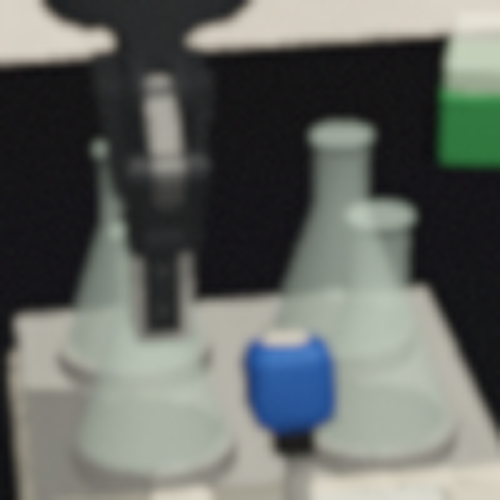

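```bash
python3 -m pendant '[[0,0,0,0.012,0,0,0],[0,0,0.012,0,0,0,0],[0,0.001,0.013,0,0,0,0],[0,0,0,-0.014,0,0,0],[0,0,0,-0.012,0,0,0],[0,0,0,-0.009,0,0,0],[0,0,0,0,0,0,0],[0,0,0,0,0,0,0]]'; python3 meas.py; python3 -c "
from h import *
print(arm.hold_point_z, models.tip_of('knob_center','side')[:1])"
```

```text
t: 9.15
tool_pos: [0.5674, 0.0176, 0.1327]
ee_rot: [-3.141, 0.054, 0.002]
wrist_force: [-0.3, 0.3, 0.3]
width: -0.0
finger_force: 0.0
t 9.15 tcp [ -0.2  78.4 132.7] F [-0.3  0.3  0.3]
red0 [463, 261, 42, 24, 798] [-41.8 -29.6 100. ]
green [472, 132, 57, 30, 1312] [ 42.2 -26.5 100. ]
blue [380, 235, 85, 91, 4328] disc [431.4 297.9] [36, 50, 30, 34, 467]
off px [ 6.4 -0.7] side,fore [-0.219 -0.009] knob [ -1.3  32.6 166.4]
0.0187 [{'xy': [320.6, 183.6], 'conf': 0.65}]
```

```bash
python3 -m pendant '[[0,0,-0.006,0,0,0,0],[0,0,-0.006,0,0,0,0],[0,-0.001,-0.003,0,0,0,0],[0,0,-0.003,0,0,0,0],[0,0,-0.003,0,0,0,0],[0,0,-0.003,0,0,0,0],[0,0,0,0,0,0,0],[0,0,0,0,0,0,0]]'; python3 meas.py
```

```text
t: 10.05
tool_pos: [0.5667, -0.0064, 0.1333]
ee_rot: [3.141, -0.053, -0.001]
wrist_force: [0.9, 2.5, 0.8]
width: -0.0001
finger_force: 0.8
t 10.05 tcp [-1.000e-01  5.450e+01  1.333e+02] F [0.9 2.5 0.8]
red0 [438, 261, 30, 24, 544] [-41.9 -33.1 100. ]
green [432, 132, 56, 30, 1213] [ 41.5 -26.6 100. ]
blue [356, 238, 84, 79, 4171] disc [408. 288.] [55, 53, 1, 1, 1]
off px [ 9.1 -0. ] side,fore [-0.143  0.029] knob [  4.3  21.3 168.4]
```

```bash
python3 -m pendant '[[0,0,-0.003,0,0,0,0],[0,0,-0.003,0,0,0,0],[0,0,-0.003,0,0,0,0],[0,0,-0.003,0,0,0,0],[0,0,-0.003,0,0,0,0],[0,0,-0.003,0,0,0,0],[0,0,0,0,0,0,0],[0,0,0,0,0,0,0]]'; python3 look.py a4
```

```text
t: 10.9
tool_pos: [0.5667, -0.0245, 0.1333]
ee_rot: [3.141, -0.054, -0.0]
wrist_force: [-0.2, 0.8, 0.5]
width: -0.0003
finger_force: 0.5
t 10.9 tcp [  0.4  36.3 133.3] F [-0.2  0.8  0.5]
```

View pics/a4.png

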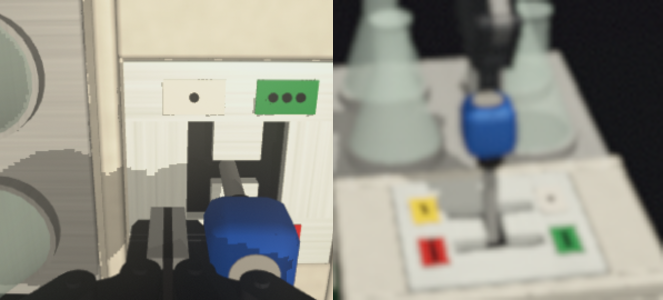

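```bash
python3 -m pendant '[[0,0,-0.005,0,0,0,0],[0,0,-0.005,0,0,0,0],[0,0,-0.005,0,0,0,0],[0,-0.001,-0.005,0,0,0,0],[0,0,-0.005,0,0,0,0],[0,0,-0.005,0,0,0,0],[0,0,-0.003,0,0,0,0],[0,0,0,0,0,0,0]]'; python3 meas.py
```

```text
t: 11.85
tool_pos: [0.5657, -0.0578, 0.1334]
ee_rot: [3.141, -0.054, -0.0]
wrist_force: [-0.6, 0.4, 1.3]
width: 0.0004
finger_force: 0.5
t 11.85 tcp [  0.6   3.  133.4] F [-0.6  0.4  1.3]
blue [351, 248, 86, 68, 3684] disc [405.5 297. ] [35, 43, 41, 23, 515]
off px [0. 0.] side,fore [0.185 0.003] knob [  0.4 -27.6 167.4]
```

```bash
python3 -m pendant '[[0,0,-0.002,0,0,0,0],[0,0,-0.002,0,0,0,0],[0,0,-0.001,0,0,0,0],[0,0,-0.001,0,0,0,0],[0,0,-0.001,0,0,0,0],[0,0,0,0,0,0,0],[0,0,0,0,0,0,0],[0,0,0,0,0,0,0]]'; python3 meas.py
```

```text
t: 12.7
tool_pos: [0.5657, -0.0642, 0.1335]
ee_rot: [3.141, -0.053, -0.0]
wrist_force: [1.0, 1.7, 0.3]
width: -0.0003
finger_force: 0.6
t 12.7 tcp [  0.8  -3.4 133.5] F [1.  1.7 0.3]
blue [350, 246, 86, 69, 3692] disc [404.7 295.8] [36, 42, 40, 25, 556]
off px [0. 0.] side,fore [0.226 0.001] knob [  0.2 -33.6 166.2]
```

```bash
python3 -m pendant '[[0,0,-0.001,0,0,0,0],[0,0,-0.001,0,0,0,0],[0,0,0,0,0,0,0],[0,0,0.006,0,0,0,0],[0,0,0.012,0,0,0,0],[0,-0.02,0.001,0,0,0,0],[0,-0.03,0.001,0,0,0,0],[0,0,0,0,0,0,0]]'; python3 meas.py;  python3 -m pendant '[[0,0,-0.02,0,0,0,0],[0,-0.001,-0.02,0,0,0,0],[0,0,-0.01,0,0,0,0],[0,0,0,0,0,0,0],[0,0,0,0,0,0,0],[0,0,0,0,0,0,0],[0,0,0,0,0,0,0],[0,0,0,0,0,0,0]]'; python3 look.py a5; python3 meas.py pics/a5_wrist.png
```

```text
t: 13.55
tool_pos: [0.5133, -0.0452, 0.1328]
ee_rot: [-3.141, 0.052, 0.003]
wrist_force: [0.0, 0.4, 0.2]
width: -0.0004
finger_force: 0.0
t 13.55 tcp [-52.3  14.  132.8] F [0.  0.4 0.2]
red0 [359, 185, 53, 28, 1034] [-41.7 -23.8 100. ]
blue [408, 119, 97, 94, 5601] disc [469.7 175.7] [42, 35, 46, 50, 1753]
off px [-0.2 -1.3] side,fore [ 0.24  -0.014] knob [ -2.1 -35.7 165.7]
t: 14.4
tool_pos: [0.5148, -0.0957, 0.1335]
ee_rot: [-3.141, 0.052, 0.0]
wrist_force: [-0.3, 0.1, 0.2]
width: -0.0
finger_force: 0.0
t 14.4 tcp [-49.1 -36.5 133.5] F [-0.3  0.1  0.2]
t 14.55 tcp [-49.1 -36.8 133.5] F [-0.7  0.6 -0.3]
blue [276, 135, 88, 86, 4551] disc [324.6 183.4] [27, 27, 50, 49, 1938]
off px [0. 0.] side,fore [ 0.236 -0.019] knob [ -2.8 -35.1 165.8]
```

View pics/a5.png

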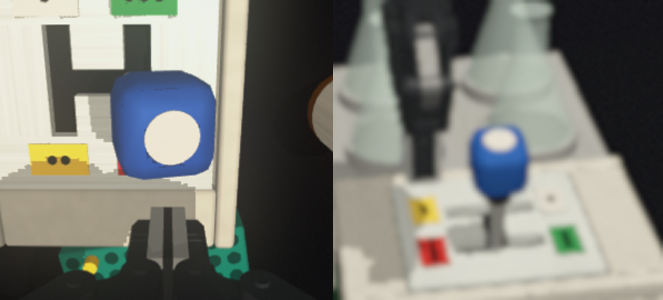

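```bash
python3 -m pendant '[[0,0.008,0,0,0,0,0],[0,0.006,0,0,0,0,0],[0,0.004,0,0,0,0,0],[0,0.004,-0.001,0,0,0,0],[0,0.004,0,0,0,0,0],[0,0.004,0,0,0,0,0],[0,0.004,0,0,0,0,0],[0,0,0,0,0,0,0]]'; python3 meas.py;  python3 -m pendant '[[0,0.003,0,0,0,0,0],[0,0.003,0,0,0,0,0],[0,0.003,0,0,0,0,0],[0,0.003,-0.001,0,0,0,0],[0,0.002,0,0,0,0,0],[0,0,0,0,0,0,0],[0,0,0,0,0,0,0],[0,0,0,0,0,0,0]]';  python3 meas.py
```

```text
t: 15.35
tool_pos: [0.5492, -0.0976, 0.1334]
ee_rot: [3.141, -0.053, 0.0]
wrist_force: [-0.5, 0.0, 0.1]
width: -0.0
finger_force: 0.5
t 15.35 tcp [-14.7 -37.2 133.4] F [-0.5  0.   0.1]
red0 [277, 247, 12, 19, 100] [-46.5 -12.8 100. ]
blue [277, 181, 84, 82, 4207] disc [324.6 226. ] [27, 25, 48, 47, 1776]
off px [-17.4   5.5] side,fore [0.279 0.1  ] knob [ 14.3 -41.2 163.5]
t: 16.2
tool_pos: [0.5633, -0.098, 0.1337]
ee_rot: [-3.141, 0.053, -0.002]
wrist_force: [-0.7, -0.4, -1.0]
width: -0.0004
finger_force: 0.4
t 16.2 tcp [ -0.7 -37.2 133.7] F [-0.7 -0.4 -1. ]
red0 [278, 261, 11, 24, 169] [-41.2 -13.1 100. ]
blue [279, 177, 82, 81, 3993] disc [324.8 218.8] [26, 21, 47, 48, 1777]
off px [-16.8  -1.7] side,fore [0.284 0.182] knob [ 26.  -41.4 161.8]
```

```bash
python3 -m pendant '[[0,0.002,0,0,0,0,0],[0,0.002,0,0,0,0,0],[0,0.002,0,0,0,0,0],[0,0.001,0,0,0,0,0],[0,0.001,0,0,0,0,0],[0,0.001,0,0,0,0,0],[0,0,0,0,0,0,0],[0,0,0,0,0,0,0]]'; python3 meas.py;  python3 -m pendant '[[0,0.001,0,0,0,0,0],[0,0.001,0,0,0,0,0],[0,0,0,0,0,0,0],[0,0,0,0,0,0,0],[0,0,0,0,0,0,0],[0,0,0,0,0,0,0],[0,0,0,0,0,0,0],[0,0,0,0,0,0,0]]';  python3 meas.py
```

```text
t: 17.05
tool_pos: [0.572, -0.0982, 0.1336]
ee_rot: [3.141, -0.053, 0.001]
wrist_force: [-1.7, 0.0, -1.3]
width: -0.0001
finger_force: 1.0
t 17.05 tcp [  8.1 -37.2 133.6] F [-1.7  0.  -1.3]
red0 [279, 273, 8, 24, 141] [-41.2 -12.5 100. ]
blue [279, 176, 81, 80, 3822] disc [323.7 215.5] [25, 19, 47, 48, 1768]
off px [-17.5  -1.7] side,fore [0.287 0.241] knob [ 34.4 -41.3 160. ]
t: 17.9
tool_pos: [0.5739, -0.0982, 0.1336]
ee_rot: [3.141, -0.053, 0.001]
wrist_force: [-2.3, 0.6, -1.2]
width: -0.0002
finger_force: 0.9
t 17.9 tcp [ 10.  -37.1 133.6] F [-2.3  0.6 -1.2]
red0 [279, 276, 8, 22, 123] [-40.8 -12.4 100. ]
blue [280, 176, 80, 79, 3740] disc [323.5 214.4] [24, 18, 46, 48, 1750]
off px [-17.7  -2.2] side,fore [0.287 0.254] knob [ 36.2 -41.2 159.6]
```

Still moving freely; creep on until the stop shows in the force.

```bash
python3 -m pendant '[[0,0.001,0,0,0,0,0],[0,0,0,0,0,0,0],[0,0.001,0,0,0,0,0],[0,0,0,0,0,0,0],[0,0,0,0,0,0,0],[0,0,0,0,0,0,0],[0,0,0,0,0,0,0],[0,0,0,0,0,0,0]]';  python3 meas.py
```

```text
t: 18.75
tool_pos: [0.5757, -0.0982, 0.1334]
ee_rot: [-3.141, 0.053, 0.0]
wrist_force: [-3.1, -0.4, -1.7]
width: -0.0001
finger_force: 1.4
t 18.75 tcp [ 11.8 -37.  133.4] F [-3.1 -0.4 -1.7]
red0 [279, 278, 7, 21, 108] [-40.1 -12.2 100. ]
blue [280, 178, 80, 78, 3682] disc [323.5 215.3] [24, 17, 46, 48, 1751]
off px [-17.9  -3.1] side,fore [0.288 0.26 ] knob [ 37.1 -41.2 159.4]
```

```bash
python3 -m pendant '[[0,0.001,0,0,0,0,0],[0,0,0,0,0,0,0],[0,0.001,0,0,0,0,0],[0,0,0,0,0,0,0],[0,0,0,0,0,0,0],[0,0,0,0,0,0,0],[0,0,0,0,0,0,0],[0,0,0,0,0,0,0]]';  python3 meas.py
```

```text
t: 19.6
tool_pos: [0.5773, -0.0981, 0.1332]
ee_rot: [-3.141, 0.053, 0.002]
wrist_force: [-5.8, -0.1, -1.6]
width: 0.0001
finger_force: 2.2
t 19.6 tcp [ 13.4 -36.9 133.2] F [-5.8 -0.1 -1.6]
red0 [279, 280, 7, 18, 87] [-39.4 -12.2 100. ]
blue [280, 179, 80, 79, 3673] disc [323.6 217.3] [24, 18, 47, 48, 1744]
off px [-18.  -4.] side,fore [0.288 0.264] knob [ 37.6 -41.2 159.2]
```

```bash
python3 -m pendant '[[0,-0.01,0,0,0,0,0],[0,-0.02,0.001,0,0,0,0],[0,-0.03,0.001,0,0,0,0],[0,-0.01,0,0.02,0,0,0],[0,0,0,0.04,0,0,0],[0,0,0,0.04,0,0,0],[0,0,0,0,0,0,0],[0,0,0,0,0,0,0]]'; python3 look.py a6; python3 meas.py pics/a6_wrist.png
```

```text
t: 20.45
tool_pos: [0.5093, -0.0965, 0.2361]
ee_rot: [3.14, -0.053, 0.01]
wrist_force: [-0.6, -0.2, -1.3]
width: -0.0002
finger_force: 0.0
t 20.45 tcp [-54.7 -37.4 236.1] F [-0.6 -0.2 -1.3]
t 20.6 tcp [-56.7 -37.  232.1] F [-0.2  0.  -1.2]
red0 [289, 147, 36, 19, 584] [-44.7 -25.8 100. ]
blue [298, 40, 47, 32, 774] disc [321.8  47. ] [12, 0, 30, 23, 592]
off px [2.1 2.5] side,fore [0.233 0.252] knob [ 36.5 -33.6 161.6]
```

View pics/a6.png

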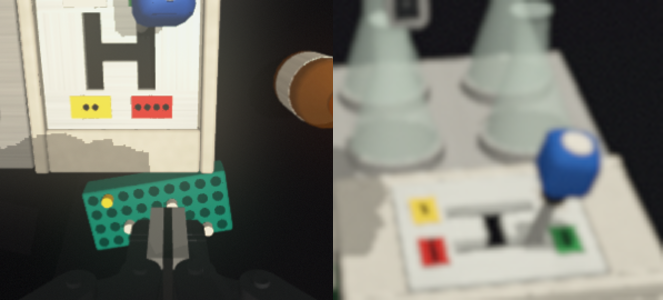

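```bash
python3 -c "
from workcell import arm
print(arm.hand_in())"
```

```text
the job is handed in; nothing more can be done
None
```

The lever is in the third slot (green), pushed forward until the force rose to about 6 N at the stop. The arm is clear of everything, and the job was handed in at about 21 s. The first push used fingertips that sat about 27 mm higher than reported, so they caught the knob's top edge; I lowered them for the rest. The bottle and rack looked untouched in the last pictures I viewed; I did not re-check the flask.

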